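Carry the flopping bench magnifier upright and park it in its fork

TASK

Put the bench magnifier away in its dock: the spring in its knuckle is tired and the neck flops to one side or the other, so lift the magnifier by its carrying grip alone, without the robot touching neck or lens, bring the neck up by tilting the foot under it, and carry it in the air balanced upright and touching nothing, for at least four seconds on end. Then bring the neck, still upright, into the fork from its open side (a flopped neck must not be levered up against the fork), set the foot down gently and flat on the dock's plate so that the neck stands between the prongs, and let go. Do not whip the neck over, and leave the other things on the bench where they are.

Things in the scene. Friction and masses are not known exactly. Their poses are not given: they have to be found in the camera images.
- magnifier: Bench magnifier, loose: green foot 230 (its x) x 120 (its y) x 18 mm thick, 0.42 kg nominal (centre of mass 29 mm behind the origin), with carrying grip and sprung neck; 0.72 kg in all. Origin: centre of the foot's underside. Its +x points from grip to neck, away from the robot (yaw within 0.25 rad of world x); z up.
- grip (a point): Point in the black rubber carrying grip: an upright slab 20 mm thick (magnifier x), 50 mm wide (y), from the foot's top (18 mm) up to 75 mm. At (-75, 0, 50) mm in the magnifier's frame, on the slab's mid-plane, 25 mm under its top; axes as the magnifier's. Fingers close on it along the magnifier's x. The neck stands 150 mm ahead of it.
- neck (a joint): Lean of the neck in its sprung knuckle, rad; 0 = square to the foot. A hinge about the magnifier's +x: positive leans the lens to the magnifier's -y. Stops at -0.35 and +0.35; it starts lying against one of them. The tired spring pulls to 0 with 0.52 N m/rad (damping 0.03 N m s/rad), less than gravity pulls it over: on a level foot it falls slowly either way from 0.
- pivot (a point): Knuckle axis, at (75, 0, 50) mm in the magnifier's frame; its axes turn with the neck. Neck and lens: 0.30 kg nominal, centre of mass 211 mm above the pivot (overturning 0.62 N m x sin of the lean from vertical), inertia about the pivot 0.015 kg m2; time constant of the fall 0.45 to 0.8 s. The neck falls the way the foot is tilted about its x: tilt it against the lean to raise the neck.
- mark (a point): Point on the axis of the neck tube (steel, 14 mm diameter, bare from 90 to 175 mm above the pivot), 140 mm above the pivot: the part that goes into the fork; its axes turn with the neck, z along the tube.
- lens (a point): Centre of the round lens in its black ring (104 mm diameter, 14 mm thick, facing the magnifier's x), 240 mm above the pivot; its axes turn with the neck, z along the tube.
- dock: Magnifier's dock, fixed: steel plate 4 mm thick, 275 x 150 mm (x -120 to +155, y -75 to +75 mm from its origin), green post (front face at x = +132 mm) and a fork on it. Origin: under the plate, where the origin of the parked foot belongs; the parked magnifier has the dock's axes. +x points away from the robot, to the post (yaw within 0.25 rad of world x).
- fork (a point): Middle of the fork, where the neck's axis belongs, at (75, 0, 194) mm in the dock's frame, axes as the dock's. Two level red prongs 10 mm thick along the dock's x, centres 27 mm either side (44 mm clear); from 19 mm before this point they flare out to tips 39 mm before it, 42 mm either side; a crossbar closes it 41 mm behind. Open towards the robot (-x).
- anvil: small grey steel horn anvil on a round foot 84 mm across, 90 mm high, horns 100 mm tip to tip; a bystander. Origin: centre of its underside.
- bench_block: red-sided square steel bench block 90 x 90 x 35 mm; a bystander. Origin: centre of its underside.
- dapping_block: black steel dapping block 100 x 130 x 42 mm with rows of round hollows on top; a bystander. Origin: centre of its underside.
- punch: turned wooden ring-forming stick 200 mm long, 27 mm thick, lying; a bystander. Origin: centre of its underside.
- pliers: pliers with yellow grips, 175 mm long, 12 mm high, lying; a bystander. Origin: centre of its underside.
- ring_stick: tapered aluminium ring stick 250 mm long, 26 mm thick, lying; a bystander. Origin: centre of its underside.

How it is judged:
On the way:
1. the magnifier is lifted clear of the bench and its neck is balanced upright (within 0.15 rad), touching neither bench nor dock, for 4 s (height (world z) of magnifier above 0.012 m and angle between lens's own z axis and vertical below 0.15 rad and contact force between magnifier and dock below 0.01 N and contact force between magnifier and table below 0.01 N), for 4 s.
At the end, for the whole second after the job is handed in: Released: the foot at rest and flat on the dock's plate (within 4 mm and 0.04 rad), the neck between the prongs within 25 mm of the fork's middle and within 0.2 rad of upright (x of mark in the frame of fork between -0.025 and 0.025 m and y of mark in the frame of fork between -0.025 and 0.025 m and z of magnifier in the frame of dock below 0.008 m and angle between magnifier's own z axis and vertical below 0.04 rad and angle between lens's own z axis and vertical below 0.2 rad and linear speed of magnifier below 0.02 m/s); the robot touches nothing.
It fails at once if the robot touches the neck or lens (contact force between any of the fingers, the arm and neck above 0.5 N).
It fails at once if the neck touches the dock while flopped over by more than 0.25 rad (contact force between neck and dock above 0.02 N and (value of joint neck above 0.25 rad or value of joint neck below -0.25 rad)).
It fails at once if the neck is whipped over (faster than 3 rad/s in its knuckle) (velocity of joint neck above 3 rad/s or velocity of joint neck below -3 rad/s).
It fails at once if the magnifier is slammed down on the dock (over 40 N) or tipped over (0.5 rad) (contact force between magnifier and dock above 40 N or angle between magnifier's own z axis and vertical above 0.5 rad).
It fails at once if a bystander is moved more than 30 mm (distance of any of anvil, bench_block, dapping_block, punch, pliers, ring_stick from where it was at the start of the episode above 0.03 m).
It also fails if it takes over 72 s, if anything falls off the work surface, if the arm or the gripper's body presses on something with over 40 N, if the wrist force passes 120 N, or if a joint passes its speed limit or range.

ROBOT

A 6-joint arm with a two-finger parallel gripper is mounted at the origin on the work surface. World frame = base frame: x ahead of the robot, y to its left, z up, the work surface at z = 0. Lengths are in m, angles in rad, forces in N, time in s.
With the tool pointing down it reaches from about 0.275 to 0.85 m from the base axis. Payload 19 kg.
Tool frame: the origin (TCP) lies at the very end of the fingers, on their centre line; the grasp point (between the pads) lies 19 mm behind it (bot.grasp_offset is the distance from the TCP to the grasp point, in m); z points along the fingers, y is the line along which they close (so a half turn about z gives the same grasp; the last joint's range is limited). The gripper opens to 85 mm and grips with 20 to 120 N. Pads are 22 mm wide; open, the fingers measure 114 mm over their backs; the gripper's body (76 mm by 85 mm) begins 54 mm behind the grasp point. The pads swing forward as they close: fully open they stand 13 mm farther back than shut.
Start: joints at [-1.32, 0.15, 1.437, -0, 1.554, -0.134], TCP at [0.216, -0.533, 0.231] pointing down, gripper open.
Joint ranges: [-2.8, 2.8], [-0.68, 2.1], [0.12, 2.68], [-1.39, 4.53], [0.16, 2.79], [-2.81, 2.81]. Speed limits (rad/s): [1.89, 1.89, 2.22, 3.01, 3.01, 3.01].

INTERFACE

Orientations are given as a rotation vector (axis times angle).
In Python, from plant import telemetry, cams, hand_in, bot gives the robot as it stands. The module is installed in compiled form; this text tells all that it offers.
- The arm moves only by the shell command python3 -m pendant 'ROWS' [FORCE]. ROWS is JSON, a list of rows, each a list of 3 entries, a list of its own where there are three numbers: the shift along the tool's x, y, z as a fraction of full scale, then the turn, a rotation vector about the tool's x, y, z as a fraction of full scale, then the opening, from 0 (shut) to 1 (fully open). In form: [[[tx, ty, tz], [ax, ay, az], claw], ...]. A call has 1 to 20 rows; each row shifts and turns the commanded pose from where the row before left it, along the tool's axes as they then stand; what a row does not reach is not made up. Full scale, the value 1, is 30 mm for a shift and 6 degrees for a turn. A row lasts 1/10 s, in which the tool goes at most 50 mm and 8.59 degrees, less where a joint would pass 70% of its speed; a pose out of reach is approached as far as the arm can. A call with a number of a shift or a turn outside -1 to 1 is refused whole. A call with a gripper value outside its range is refused whole. The fingers move at their own pace and stop on an object; FORCE is the grip in N (left out, the last holds). Time passes only in rows, so rows that do not move let the fingers close. It gives the time, the measured TCP pose, the force, the opening and the grip force at its end, in the units of the state.
- telemetry.state(): the state, without advancing time (a new reading comes with each control period).
- cams.capture(name): name is "scene" or "top" or "wrist"; returns a dict with "frame" (420x560x3 uint8, red, green, blue), "range_z" (420x560 float32, m along the optical axis (not along the pixel's ray), 0 where there is no reading), "fx", "fy", "cx", "cy" (pixels), "R" (3x3) and "t" (3): a world point X has camera coordinates R X + t; the wrist camera has in their place "hand_eye" (4x4, takes a point from camera to tool coordinates, whose origin is the TCP and whose axes are the flange's). Camera axes: x right, y down, z forward; pixel columns grow to the right and rows downward; lengths in m; the calibration is good to about 2 mm. A picture is of the moment at which its call begins: read the wrist's pose just before it.
- hand_in(): hands the job in; it is judged then, once.
The state is a dict: "t": time; "joints": joint angles; "joint_vel": joint speeds; "joint_efforts": joint torques, N m; "eef_pos": TCP position; "ee_rot": TCP orientation; "wrist_force": force on the tool from outside, world axes, zero at the start; "ft_torque": the same for the moment, N m; "width": finger opening in m; "gripper_force": force on a finger pad.
Only numpy, scipy, OpenCV 4.12 (cv2) and the standard library are available. Lean on these libraries where they do the work, as an engineer would, in place of code of your own. Each camera call takes 0.05 s, during which the arm holds its last target. There are 200 camera calls.

## Working session

There is one attempt and no reset: what is moved stays moved. The work goes in short steps, Python scripts to look and compute and a shell command to move; the robot and the scene stay as the last step left them, time stands still between calls to the robot, and variables do not carry over. Pictures are saved under pics/ and viewed, at most 10 in all, crops included, and the job is handed in when it is done.

```bash
mkdir -p pics; cat > h.py <<'E'
import numpy as np, cv2
from plant import telemetry, cams, hand_in, bot
from scipy.spatial.transform import Rotation as Ro
def cloud(c):
    z=c["range_z"]; v,u=np.mgrid[:z.shape[0],:z.shape[1]]
    P=np.stack([(u-c["cx"])/c["fx"]*z,(v-c["cy"])/c["fy"]*z,z],-1)
    if "R" in c: W=(P-c["t"])@c["R"]
    else:
        s=telemetry.state(); H=c["hand_eye"]; T=P@H[:3,:3].T+H[:3,3]
        W=T@Ro.from_rotvec(s["ee_rot"]).as_matrix().T+s["eef_pos"]
    W[z==0]=np.nan
    return W
def save(c,n): cv2.imwrite("pics/"+n,c["frame"][:,:,::-1])
E
python3 - <<'E'
from h import *
print(telemetry.state())
for n in("scene","top"):
    c=cams.capture(n); save(c,n+"0.png"); np.save(n+"_w.npy",cloud(c)); np.save(n+"_f.npy",c["frame"]); print(n,c["R"],c["t"],c["fx"])
E
```

```text
{'t': 0.0, 'joints': array([-1.32003548e+00,  1.50984494e-01,  1.43798986e+00,  1.15635673e-05,
        1.55380384e+00, -1.33987987e-01]), 'joint_vel': array([-1.06923210e-04, -5.91816932e-04,  5.81134119e-04, -1.79591817e-05,
        8.11418849e-04,  1.13882004e-03]), 'joint_efforts': array([-6.91853256e-04, -7.13044667e+01, -5.70879364e+01, -2.02451256e-04,
        8.76098871e-03, -5.13982329e-06]), 'eef_pos': array([ 0.21574599, -0.53273957,  0.23069681]), 'ee_rot': array([-3.08247752e+00, -6.00414523e-01,  9.05035489e-05]), 'wrist_force': array([-0.38106105,  0.0227312 , -0.27885005]), 'ft_torque': array([ 0.02616533, -0.0341407 ,  0.04367477]), 'gripper_force': 0.0, 'width': 0.08553906245859898}
scene [[ 0.69040099  0.72336453 -0.00949851]
 [ 0.62173028 -0.60000872 -0.50342924]
 [-0.36986204  0.34166253 -0.86398425]] [-0.42098816 -0.26699657  1.77768614] 491.93154512779086
top [[ 0.02796563 -0.99958798  0.00646474]
 [-0.9982849  -0.02826076 -0.05126983]
 [ 0.05143141 -0.00501986 -0.99866391]] [0.00163254 0.5659787  1.48571612] 459.060087584495
```

View pics/scene0.png

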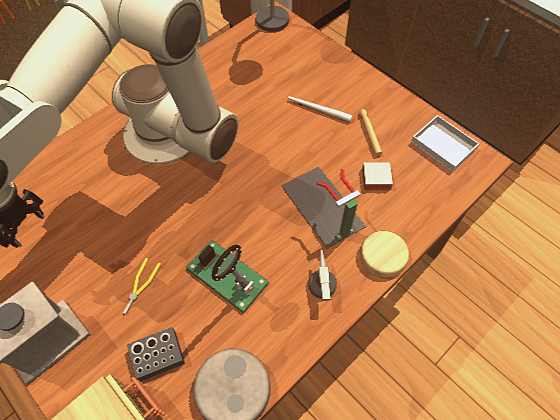

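View pics/top0.png

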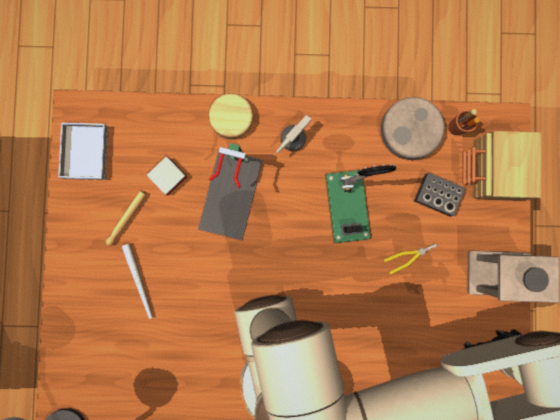

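The scene picture shows the magnifier (foot near 228,277) and the dock (plate near 322,205). In the top picture the foot is at (348,206), the grip at (354,230), and the lens has flopped right at (378,170), which is the −y side. The dock plate is at (230,197), its post at (234,153), and the anvil at (293,138).

```bash
python3 - <<'E'
from h import *
W=np.load("top_w.npy"); f=np.load("top_f.npy").astype(int)
r,g,b=f[...,0],f[...,1],f[...,2]; z=W[...,2]
v,u=np.mgrid[:420,:560]
def rect(m,name):
    P=W[m]; R=cv2.minAreaRect((P[:,:2]*1000).astype(np.float32)); print(name,m.sum(),np.round(R[0],1),np.round(R[1],1),round(R[2],2),"z",np.round(np.percentile(P[:,2],[5,50,95]),4))
box=lambda a,b_,c,d:(u>a)&(u<b_)&(v>c)&(v<d)
m=box(315,385,160,250)&(z>0.010)&(z<0.026)&(g>r+15); rect(m,"foot")
m=box(315,385,210,250)&(z>0.06)&(z<0.09); rect(m,"grip top"); print(W[m].mean(0))
m=box(190,270,150,245)&(abs(r-g)<25)&(abs(g-b)<25)&(z<0.03)&(r<130); rect(m,"plate")
m=box(200,262,140,200)&(z>0.16)&(z<0.22); rect(m,"fork all")
m=m&(r>g+60); rect(m,"prongs")
for n,bx in dict(anvil=(270,320,110,160),lens=(340,400,160,185)).items():
    m=box(*bx)&(z>0.03); rect(m,n)
E
```

```text
foot 1937 [ 584.1 -190.3] [225.2 118.7] 8.36 z [0.0126 0.0178 0.023 ]
grip top 100 [ 511.3 -200.3] [19.5 50. ] 8.41 z [0.0675 0.0733 0.0777]
[ 0.51118426 -0.19940848  0.07318422]
plate 3257 [614.5 195.3] [148.  273.9] 77.46 z [-0.0027  0.0029  0.0086]
fork all 441 [686.6 181.8] [ 90.7 120.5] 77.61 z [0.1897 0.1971 0.2039]
prongs 206 [668.5 185.8] [90.7 83.5] 77.61 z [0.1925 0.1963 0.2015]
anvil 444 [805.3  -1.5] [ 72.8 140.9] 24.75 z [0.0308 0.0812 0.0882]
lens 468 [ 664.  -216.8] [113.5  34.1] 85.61 z [0.059  0.2676 0.3348]
```

```bash
python3 - <<'E'
import cv2
a=cv2.imread("pics/top0.png")[130:250,180:400]
cv2.imwrite("pics/topc.png",cv2.resize(a,None,fx=3.6,fy=3.6,interpolation=cv2.INTER_CUBIC))
E
```

```text
(no output)
```

View pics/topc.png

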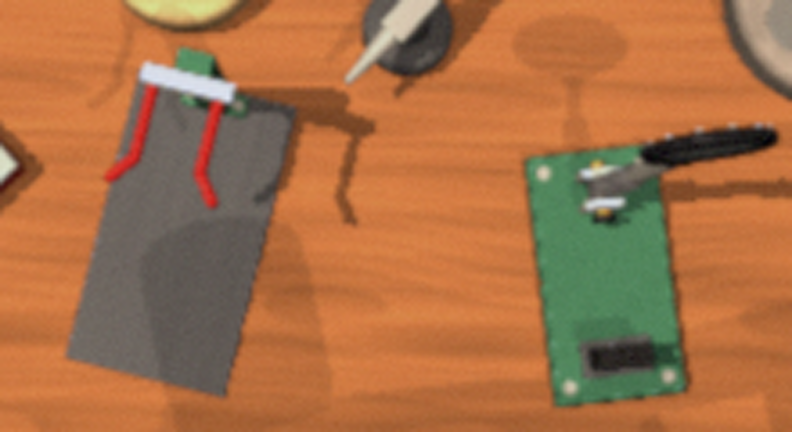

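The enlarged crop agrees with the fits. The foot centre is at about (0.584, −0.190) with yaw +0.146, and the slab top measures 19.5×50 mm at z 0.073. The dock origin is at about (0.597, 0.199) with yaw −0.218, plate 148×274 mm. All of these match the given sizes. Plan: carry the magnifier flopped to a spot in front of the fork, balance it there, then go straight in.

```bash
cat > plan.py <<'E'
# usage: plan.py x y z yaw(of magnifier x = tool y) : remaining shift/turn in tool axes, units of full scale
import sys; from h import *
x,y,z,w=map(float,sys.argv[1:5]); s=telemetry.state()
R0=Ro.from_rotvec(s["ee_rot"]).as_matrix()
R1=np.array([[-np.sin(w),np.cos(w),0],[np.cos(w),np.sin(w),0],[0,0,-1]]).T.copy().T
R1=np.column_stack([[-np.sin(w),np.cos(w),0],[np.cos(w),np.sin(w),0],[0,0,-1]])
d=np.array([x,y,z])-s["eef_pos"]
print("t",round(s["t"],2),"tcp",np.round(s["eef_pos"],4),"shift now-axes",np.round(R0.T@d/.03,2),"final-axes",np.round(R1.T@d/.03,2),"turn",np.round(np.degrees(Ro.from_matrix(R0.T@R1).as_rotvec())/6,2),"F",np.round(s["wrist_force"],1),"M",np.round(s["ft_torque"],2),"w",round(s["width"],4))
E
python3 plan.py 0.511 -0.200 0.12 0.146
```

```text
t 0.1 tcp [ 0.2158 -0.5327  0.2307] shift now-axes [13.28 -6.58  3.7 ] final-axes [ 9.54 11.35  3.69] turn [-1.000e-02 -1.000e-02 -1.272e+01] F [-0.4 -0.3 -0.5] M [-0.01 -0.04 -0.01] w 0.0854
```

```bash
python3 -m pendant '[[[0,0,0],[0,0,-0.9],1],[[0,0,0],[0,0,-1],1],[[0,0,0],[0,0,-1],1],[[0,0,0],[0,0,-1],1],[[0,0,0],[0,0,-1],1],[[0,0,0],[0,0,-1],1],[[0,0,0],[0,0,-1],1],[[0,0,0],[0,0,-1],1],[[0,0,0],[0,0,-1],1],[[0,0,0],[0,0,-1],1],[[0,0,0],[0,0,-1],1],[[0,0,0],[0,0,-1],1],[[0,0,0],[0,0,-0.8],1]]' 120
python3 -m pendant '[[[0.3,0.4,0.1],[0,0,0],1],[[0.6,0.7,0.2],[0,0,0],1],[[0.8,0.95,0.3],[0,0,0],1],[[0.8,0.95,0.3],[0,0,0],1],[[0.8,0.95,0.3],[0,0,0],1],[[0.8,0.95,0.3],[0,0,0],1],[[0.8,0.95,0.3],[0,0,0],1],[[0.8,0.95,0.3],[0,0,0],1],[[0.8,0.95,0.3],[0,0,0],1],[[0.8,0.95,0.3],[0,0,0],1],[[0.8,0.95,0.3],[0,0,0],1],[[0.7,0.85,0.3],[0,0,0],1],[[0.5,0.6,0.2],[0,0,0],1],[[0,0,0],[0,0,0],1],[[0,0,0],[0,0,0],1]]'
python3 plan.py 0.511 -0.200 0.12 0.146
python3 -c "
from h import *
c=cams.capture('wrist');save(c,'w1.png');W=cloud(c);m=(W[...,2]>.065)&(W[...,2]<.085)&(abs(W[...,0]-.511)<.05)&(abs(W[...,1]+.2)<.06);P=W[m];print(m.sum(),cv2.minAreaRect((P[:,:2]*1000).astype(np.float32)),P.mean(0))"
```

```text
t: 1.4
eef_pos: [0.2158, -0.5328, 0.2309]
ee_rot: [-2.05, -2.379, -0.001]
wrist_force: [0.4, -1.3, 0.1]
width: 0.0856
gripper_force: 0.0
t: 2.9
eef_pos: [0.5053, -0.2081, 0.1259]
ee_rot: [-2.055, -2.375, 0.0]
wrist_force: [-0.2, -0.4, 0.5]
width: 0.0855
gripper_force: 0.0
t 2.9 tcp [ 0.5053 -0.2081  0.1259] shift now-axes [0.24 0.23 0.2 ] final-axes [0.24 0.23 0.2 ] turn [-0.01 -0.01 -0.02] F [-0.2 -0.4  0.5] M [ 0.02 -0.06 -0.02] w 0.0855
2611 ((511.9880065917969, -201.32302856445312), (19.65998077392578, 49.306068420410156), 8.027923583984375) [ 0.51143988 -0.19951506  0.07500401]
```

The wrist view confirms the slab: 19.7×49.3 mm, centred at (0.5115, −0.200), with its top at z 0.075. Next I descend and grip.

```bash
python3 -m pendant '[[[0.25,0.24,0.2],[0,0,0],1],[[0,0,0.5],[0,0,0],1],[[0,0,0.7],[0,0,0],1],[[0,0,0.7],[0,0,0],1],[[0,0,0.6],[0,0,0],1],[[0,0,0.45],[0,0,0],1],[[0,0,0],[0,0,0],1],[[0,0,0],[0,0,0],1]]'
python3 plan.py 0.511 -0.200 0.031 0.144
python3 -m pendant '[[[0,0,0],[0,0,0],0],[[0,0,0],[0,0,0],0],[[0,0,0],[0,0,0],0],[[0,0,0],[0,0,0],0],[[0,0,0],[0,0,0],0],[[0,0,0],[0,0,0],0],[[0,0,0],[0,0,0],0],[[0,0,0],[0,0,0],0],[[0,0,0],[0,0,0],0],[[0,0,0],[0,0,0],0]]' 120
python3 plan.py 0.511 -0.200 0.031 0.144
```

```text
t: 3.75
eef_pos: [0.5116, -0.2007, 0.0322]
ee_rot: [2.056, 2.375, 0.0]
wrist_force: [0.2, 0.7, 0.0]
width: 0.0853
gripper_force: 0.0
t 3.75 tcp [ 0.5116 -0.2007  0.0322] shift now-axes [ 0.03 -0.02  0.04] final-axes [ 0.03 -0.02  0.04] turn [ 0.  0. -0.] F [0.2 0.7 0. ] M [-0.01 -0.07  0.01] w 0.0853
t: 4.75
eef_pos: [0.5115, -0.2007, 0.0322]
ee_rot: [2.056, 2.375, 0.0]
wrist_force: [-2.6, 0.6, 6.8]
width: 0.0186
gripper_force: 118.2
t 4.75 tcp [ 0.5115 -0.2007  0.0322] shift now-axes [ 0.02 -0.01  0.04] final-axes [ 0.02 -0.01  0.04] turn [ 0.  0. -0.] F [-2.6  0.6  6.8] M [ 0.1   0.39 -0.06] w 0.0186
```

```bash
cat > est.py <<'E'
import sys; from h import *
def frame():
    s=telemetry.state(); R=Ro.from_rotvec(s["ee_rot"]).as_matrix()
    Rm=np.column_stack([R[:,1],R[:,0],-R[:,2]])      # magnifier axes in world
    o=s["eef_pos"]-Rm@[-.075,0,.032]
    phi=np.arctan2(Rm[2,1],Rm[2,2])                   # rotation about mag x
    return s,Rm,o,phi
def measure(name,Rm,o):
    c=cams.capture(name); W=cloud(c); M=(W-o)@Rm; f=c["frame"].astype(int)
    x,y,z=M[...,0],M[...,1],M[...,2]
    n=(abs(x-.075)<.022)&(z>.15)&(z<.38)&(abs(y)<.2)
    th=np.arctan2(-y[n],z[n]-.05)
    g=(abs(x)<.11)&(abs(y)<.057)&(z>0)&(z<.03)&(f[...,1]>f[...,0]+15)
    A=np.c_[M[g][:,:2],np.ones(g.sum())]; p=np.linalg.lstsq(A,M[g][:,2],rcond=None)[0] if g.sum()>50 else [0,0,0]
    lz=n&(z>.22); r=np.hypot(y[lz],z[lz]-.05)
    return n.sum(),th,p,M[n],c
if __name__=="__main__":
    s,Rm,o,phi=frame()
    print("t",s["t"],"phi",round(phi,4),"origin",np.round(o,4),"M",np.round(Rm.T@s["ft_torque"],2))
    for nm in sys.argv[1:]:
        k,th,p,M,c=measure(nm,Rm,o); save(c,nm+"_last.png")
        print(nm,k,"theta mean/med",round(th.mean(),4),round(np.median(th),4),"rangemid",np.round((np.percentile(th,2)+np.percentile(th,98))/2,4),"foot plane",np.round(p,4),"x",M[:,0].mean().round(4),"z",np.percentile(M[:,2],[2,98]).round(3))
E
python3 -m pendant '[[[0,0,-0.2],[0,0,0],0],[[0,0,-0.4],[0,0,0],0],[[0,0,-0.4],[0,0,0],0],[[0,0,-0.4],[0,0,0],0],[[0,0,-0.4],[0,0,0],0],[[0,0,-0.3],[0,0,0],0],[[0,0,0],[0,0,0],0],[[0,0,0],[0,0,0],0],[[0,0,0],[0,0,0],0]]'
python3 est.py top scene; python3 plan.py 0.417 0.239 0.093 -0.218
```

```text
t: 5.65
eef_pos: [0.5111, -0.2004, 0.0942]
ee_rot: [-2.055, -2.375, 0.0]
wrist_force: [-0.2, 0.4, -7.8]
width: 0.0188
gripper_force: 117.6
t 5.65 phi 0.0007 origin [ 0.5853 -0.1897  0.0621] M [ 0.21  0.65 -0.03]
top 403 theta mean/med 0.3193 0.3184 rangemid 0.3354 foot plane [-0.0017 -0.0035  0.0172] x 0.0749 z [0.158 0.326]
scene 762 theta mean/med 0.3519 0.3521 rangemid 0.351 foot plane [-0.0043  0.003   0.0183] x 0.0791 z [0.174 0.326]
t 5.75 tcp [ 0.5111 -0.2004  0.0942] shift now-axes [14.95 -1.    0.05] final-axes [13.62 -6.23  0.04] turn [-0.01 -0.01  3.46] F [ 1.1  0.6 -6.5] M [0.12 0.59 0.06] w 0.0186
```

The neck reads +0.352 rad against its 0.35 stop, and the foot is flat relative to the tool, so the measurement holds. Next is the flopped carry to the spot in front of the dock.

```bash
python3 -m pendant '[[[0.2,-0.3,0],[0,0,0.1],0],[[0.3,-0.6,0],[0,0,0.2],0],[[0.4,-0.6,0],[0,0,0.3],0],[[0.5,-0.6,0],[0,0,0.36],0],[[0.6,-0.6,0],[0,0,0.4],0],[[0.65,-0.6,0],[0,0,0.4],0],[[0.65,-0.6,0],[0,0,0.4],0],[[0.65,-0.6,0],[0,0,0.4],0],[[0.65,-0.5,0],[0,0,0.36],0],[[0.65,-0.3,0],[0,0,0.25],0],[[0.65,-0.2,0],[0,0,0.2],0],[[0.65,-0.1,0],[0,0,0.1],0],[[0.65,0,0],[0,0,0],0],[[0.65,0,0],[0,0,0],0],[[0.65,0,0],[0,0,0],0],[[0.65,0,0],[0,0,0],0],[[0.65,0,0],[0,0,0],0],[[0.65,0,0],[0,0,0],0],[[0.65,0,0],[0,0,0],0],[[0.65,0,0],[0,0,0],0]]'
python3 plan.py 0.417 0.239 0.093 -0.218; python3 est.py scene
```

```text
t: 7.75
eef_pos: [0.3878, 0.1468, 0.0947]
ee_rot: [-2.451, -1.964, -0.0]
wrist_force: [0.0, -0.1, -6.9]
width: 0.0185
gripper_force: 118.1
t 7.75 tcp [0.3878 0.1468 0.0947] shift now-axes [3.21 0.28 0.06] final-axes [3.21 0.28 0.06] turn [-0.   -0.   -0.02] F [ 0.  -0.1 -6.9] M [0.34 0.57 0.07] w 0.0185
t 7.75 phi 0.0004 origin [0.461  0.1304 0.0626] M [0.21 0.63 0.07]
scene 789 theta mean/med 0.355 0.3548 rangemid 0.3553 foot plane [-0.0036 -0.0003  0.0182] x 0.0791 z [0.169 0.326]
```

```bash
python3 -m pendant '[[[0.55,0,0],[0,0,0],0],[[0.5,0.05,0],[0,0,0],0],[[0.45,0.05,0],[0,0,0],0],[[0.35,0.05,0],[0,0,0],0],[[0.3,0.05,0],[0,0,0],0],[[0.2,0.05,0],[0,0,0],0],[[0.1,0,0],[0,0,0],0],[[0,0,0],[0,0,0],0],[[0,0,0],[0,0,0],0],[[0,0,0],[0,0,0],0]]'
python3 plan.py 0.417 0.239 0.093 -0.218; python3 est.py scene
python3 - <<'E'
from h import *
a=cv2.imread("pics/scene_last.png")[120:330,200:480]; cv2.imwrite("pics/s2.png",cv2.resize(a,None,fx=2.5,fy=2.5))
E
```

```text
t: 8.8
eef_pos: [0.4117, 0.2157, 0.0949]
ee_rot: [-2.452, -1.964, -0.0]
wrist_force: [-0.1, 0.0, -6.2]
width: 0.0191
gripper_force: 118.3
t 8.8 tcp [0.4117 0.2157 0.0949] shift now-axes [0.79 0.   0.06] final-axes [0.79 0.   0.06] turn [-0.   -0.   -0.02] F [-0.1  0.  -6.2] M [ 0.34  0.55 -0.03] w 0.0191
t 8.8 phi 0.0 origin [0.4849 0.1994 0.0629] M [ 0.21  0.61 -0.03]
scene 764 theta mean/med 0.3561 0.3561 rangemid 0.3535 foot plane [-0.0054  0.0028  0.0182] x 0.0791 z [0.17  0.326]
```

View pics/s2.png

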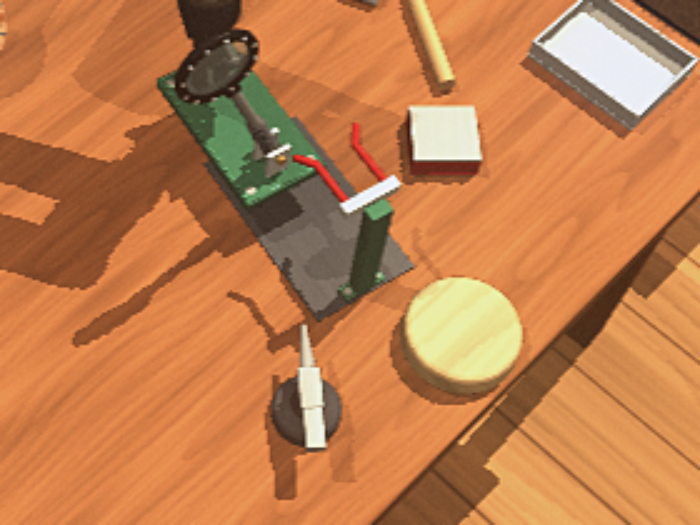

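The flopped carry ended well: the foot hangs in front of the dock and the lens (crop 215,65) is clear of the prongs. Next I refine the fork position from both cameras and finish the sideways alignment.

The fork matches the dock estimate within about 1 mm. Next I raise the neck, using short calls with feedback from the scene camera.

```bash
export TB=-0.005; python3 -m pendant '[[[0,0,0],[0,-0.57,0],0],[[0,0,0],[0,-0.45,0],0]]' >/dev/null; python3 ctl.py; python3 -m pendant '[[[0,0,0],[0,0.1,0],0]]' | sed -n 2p; python3 ctl.py p
```

```text
t 9.90 phi -0.1086 th 0.2951 alpha meas 0.1865 fit 0.1889 rate -0.972 b -0.0166 c 0.030 n 764 origin [0.4895 0.2187 0.0634] Fz -6.2
eef_pos: [0.4168, 0.2394, 0.0945]
t 10.05 phi -0.0954 th 0.1192 alpha meas 0.0239 fit 0.0229 rate -1.247 b -0.0149 c 0.028 n 759 origin [0.4894 0.2202 0.0627] Fz -6.8
ay units [ 0.57  0.57  0.57 -0.15 -0.38 -0.21  0.09  0.06  0.02] pred alpha [ 0.023 -0.294 -0.167 -0.057 -0.017 -0.006 -0.002]
```

```bash
sed -i 's/bounds=(-.06,.06)/bounds=(-.1,.1)/' ctl.py; export TB=-0.005; python3 ctl.py p
```

```text
t 10.10 phi -0.0938 th 0.0551 alpha meas -0.0387 fit -0.0400 rate -1.317 b -0.0137 c 0.025 n 757 origin [0.4893 0.2199 0.0627] Fz -6.8
ay units [ 0.95  0.93 -0.95 -0.1   0.11  0.1   0.08  0.02 -0.  ] pred alpha [-0.04  -0.247 -0.079 -0.027 -0.009 -0.003 -0.001]
```

```bash
export TB=-0.005; python3 -m pendant '[[[0,0,0],[0,0.95,0],0],[[0,0,0],[0,0.8,0],0]]' | sed -n 2p; python3 ctl.py p
```

```text
eef_pos: [0.4169, 0.239, 0.095]
t 10.35 phi 0.0914 th -0.3604 alpha meas -0.2690 fit -0.2598 rate 0.781 b -0.0149 c 0.029 n 735 origin [0.4908 0.2255 0.0632] Fz -7.7
ay units [-0.48 -0.28 -0.06  0.13  0.06  0.01  0.01  0.    0.  ] pred alpha [-0.26  -0.095 -0.033 -0.012 -0.004 -0.001 -0.   ]
```

```bash
export TB=-0.005; python3 -m pendant '[[[0,0,0],[0,-0.2,0],0]]' >/dev/null; python3 ctl.py; python3 ctl.py p
```

```text
t 10.50 phi 0.0651 th -0.1359 alpha meas -0.0708 fit -0.1145 rate 0.780 b 0.0188 c -0.126 n 757 origin [0.4905 0.2228 0.0633] Fz -7.1
t 10.55 phi 0.0623 th -0.0733 alpha meas -0.0110 fit -0.0405 rate 1.003 b 0.0222 c -0.146 n 763 origin [0.4908 0.2234 0.0635] Fz -5.8
ay units [-0.95 -0.95  0.1   0.77  0.38 -0.01 -0.18 -0.09 -0.03] pred alpha [-0.04   0.161  0.093  0.026  0.009  0.004  0.001]
```

```bash
cat > off.py <<'E'
import sys; from ctl import *
al,ad,ph,c,b=map(float,sys.argv[1:6])
N=12; 
def run(u):
    P=np.r_[ph,ph,ph+np.cumsum(u)]; return sim(al,ad,b,c,np.r_[0,np.arange(N+1)*.1+.02],P),P
def cost(u):
    S,P=run(u); th=S[:,0]-P
    return np.r_[S[:,0],.25*S[:,1],2*S[-1,0],S[-1,1],.4*u,.25*P,5*np.maximum(0,abs(th)-.25)]
u=least_squares(cost,np.zeros(N),bounds=(-.1,.1)).x; S,P=run(u)
print(np.round(u/np.radians(6),2)); print("alpha",np.round(S[1:,0],3),"rate",np.round(S[1:,1],2),"th",np.round((S[:,0]-P)[1:],2))
E
python3 off.py -.011 1.2 .0623 .1 0
```

```text
[-0.95 -0.59  0.36 -0.75  0.95  0.66 -0.11 -0.12 -0.04 -0.01  0.02  0.07]
alpha [0.013 0.116 0.181 0.217 0.211 0.133 0.08  0.051 0.034 0.022 0.014 0.008
 0.006] rate [ 1.19  0.87  0.46  0.31 -0.84 -0.69 -0.38 -0.22 -0.14 -0.1  -0.07 -0.05
 -0.  ] th [-0.05  0.15  0.28  0.28  0.35  0.17  0.05  0.03  0.03  0.02  0.01  0.01
 -0.  ]
```

```bash
export TB=-0.005; python3 -m pendant '[[[0,0,0],[0,-0.95,0],0]]' >/dev/null; WIN=0.22 python3 ctl.py;  python3 -m pendant '[[[0,0,0],[0,-0.4,0],0]]' >/dev/null; WIN=0.35 python3 ctl.py p
```

```text
t 10.70 phi -0.0353 th 0.1849 alpha meas 0.1496 fit 0.1491 rate 0.870 b 0.0020 c 0.101 n 753 origin [0.4899 0.2205 0.0631] Fz -7.8
t 10.85 phi -0.0765 th 0.3152 alpha meas 0.2387 fit 0.2395 rate 0.409 b -0.0037 c 0.092 n 754 origin [0.4897 0.2211 0.0629] Fz -6.6
ay units [-0.23  0.2   0.24  0.23  0.2   0.16  0.08  0.04  0.  ] pred alpha [ 0.239  0.209  0.1    0.023 -0.008 -0.004  0.001]
```

```bash
export TB=-0.005; python3 -m pendant '[[[0,0,0],[0,0.05,0],0]]' >/dev/null; WIN=0.22 python3 ctl.py;  python3 ctl.py >/dev/null;  WIN=0.22 python3 ctl.py p
```

```text
t 11.00 phi -0.0695 th 0.3285 alpha meas 0.2591 fit 0.2591 rate 0.063 b 0.0001 c 0.100 n 744 origin [0.4896 0.2215 0.0625] Fz -7.2
t 11.10 phi -0.0688 th 0.3168 alpha meas 0.2481 fit 0.2489 rate -0.138 b -0.0006 c 0.098 n 746 origin [0.4895 0.2207 0.0627] Fz -5.8
ay units [-0.72  0.53  0.69  0.19  0.03 -0.02 -0.04 -0.01  0.01] pred alpha [0.249 0.154 0.054 0.019 0.006 0.002 0.001]
```

```bash
sed -i 's/bounds=(-.1,.1)/bounds=(-.05,.05)/; s/,.6\*u,/,1.5*u,/' ctl.py; sed -i 's/bounds=(-.1,.1)/bounds=(-.04,.04)/; s/,.4\*u,/,1.5*u,/' off.py; python3 off.py .245 -.15 -.0688 .1 0
```

```text
[ 0.05 -0.01 -0.15  0.16  0.26  0.2   0.11  0.05  0.01  0.    0.    0.01]
alpha [0.242 0.224 0.202 0.172 0.135 0.098 0.066 0.043 0.027 0.016 0.009 0.006
 0.004] rate [-0.16 -0.2  -0.24 -0.35 -0.39 -0.35 -0.28 -0.2  -0.13 -0.09 -0.05 -0.03
 -0.  ] th [ 0.31  0.29  0.27  0.25  0.2   0.13  0.08  0.05  0.02  0.01  0.01  0.
 -0.  ]
```

```bash
export TB=-0.005 WIN=0.45; python3 -m pendant '[[[0,0,0],[0,0.05,0],0],[[0,0,0],[0,-0.05,0],0]]' >/dev/null; python3 ctl.py;  python3 -m pendant '[[[0,0,0],[0,0.05,0],0]]' >/dev/null; python3 ctl.py p
```

```text
t 11.35 phi -0.0695 th 0.2480 alpha meas 0.1785 fit 0.1788 rate -0.378 b -0.0033 c 0.089 n 751 origin [0.4896 0.22   0.0631] Fz -5.9
t 11.50 phi -0.0647 th 0.1736 alpha meas 0.1090 fit 0.1096 rate -0.509 b -0.0042 c 0.089 n 756 origin [0.4897 0.2205 0.0629] Fz -6.2
ay units [ 0.48  0.48  0.17 -0.15 -0.15 -0.1  -0.03 -0.01  0.  ] pred alpha [ 0.11  -0.007 -0.025 -0.009 -0.001 -0.    -0.   ]
```

```bash
export TB=-0.005 WIN=0.6; python3 -m pendant '[[[0,0,0],[0,0.5,0],0],[[0,0,0],[0,0.45,0],0]]' >/dev/null; python3 ctl.py p
```

```text
t 11.75 phi 0.0365 th -0.0788 alpha meas -0.0423 fit -0.0409 rate -0.467 b -0.0167 c 0.081 n 758 origin [0.4903 0.2239 0.0628] Fz -7.3
ay units [ 0.48  0.25 -0.24 -0.29 -0.19 -0.1  -0.    0.01  0.01] pred alpha [-0.041 -0.101 -0.055 -0.016 -0.003 -0.001 -0.   ]
```

```bash
export TB=-0.005 WIN=0.6; python3 -m pendant '[[[0,0,0],[0,0.5,0],0],[[0,0,0],[0,0.2,0],0]]' >/dev/null; python3 ctl.py p
python3 - <<'E'
import json,numpy as np
from ctl import *
L=np.array([json.loads(l) for l in open("log.txt")]); w=L[L[:,0]>10.99]
import ctl
def res(x):
    ctl.K,ctl.D,ctl.I=x[2],x[3],.015
    S=sim(x[0],x[1],x[4],x[5],w[:,0],w[:,1]); return np.r_[(S[:,0]-w[:,1]-w[:,2])/.004,(x[2]-.52)/.1,(x[3]-.03)/.015,x[4]/.01,(x[5]-.1)/.03]
r=least_squares(res,[.26,0,.52,.03,0,.1]); print(r.x.round(4),r.fun.round(1))
E
```

```text
t 12.00 phi 0.1087 th -0.1987 alpha meas -0.0900 fit -0.0892 rate 0.107 b -0.0111 c 0.106 n 750 origin [0.4907 0.2256 0.063 ] Fz -6.3
ay units [-0.46 -0.29 -0.13 -0.    0.02  0.02  0.01  0.01  0.  ] pred alpha [-0.089 -0.035 -0.008 -0.002 -0.001 -0.    -0.   ]
[ 0.2592 -0.0434  0.5547  0.013  -0.0022  0.1019] [ 0.  -0.3  0.3  0.5 -0.8  0.4 -0.1  0.3 -1.1 -0.2  0.1]
```

The identified parameters (damping about 0.013, k about 0.555) explain the data. I'll put them into the model.

```bash
sed -i 's/^G,K,D,I=.*/G,K,D,I=.655,.555,.014,.015/' ctl.py; export TB=-0.005 WIN=0.9; python3 ctl.py p
```

```text
t 12.05 phi 0.1091 th -0.1912 alpha meas -0.0821 fit -0.0809 rate 0.282 b -0.0037 c 0.090 n 756 origin [0.4907 0.2254 0.063 ] Fz -5.6
ay units [-0.48 -0.48 -0.48 -0.48 -0.05  0.46  0.38  0.21  0.06] pred alpha [-0.081  0.054  0.157  0.117  0.031  0.008  0.003]
```

```bash
sed -i 's/bounds=(-.05,.05)/bounds=(-.09,.09)/;s/,1.5\*u,/,.8*u,/' ctl.py; sed -i 's/bounds=(-.04,.04)/bounds=(-.09,.09)/; s/,1.5\*u,/,.8*u,/' off.py; python3 off.py -.062 .4 .109 .1 -.003
```

```text
[-0.86 -0.86 -0.08  0.45  0.31  0.11  0.   -0.03 -0.02 -0.01  0.    0.01]
alpha [-0.053 -0.001  0.041  0.055  0.047  0.032  0.02   0.012  0.007  0.005
  0.003  0.002  0.001] rate [ 0.46  0.53  0.3   0.01 -0.13 -0.14 -0.1  -0.06 -0.04 -0.02 -0.01 -0.01
 -0.  ] th [-0.16 -0.02  0.11  0.13  0.08  0.03  0.01  0.   -0.   -0.   -0.   -0.
 -0.01]
```

```bash
export TB=-0.005 WIN=0.9; python3 -m pendant '[[[0,0,0],[0,-0.86,0],0],[[0,0,0],[0,-0.86,0],0]]' >/dev/null; python3 ctl.py p
```

```text
t 12.30 phi -0.0764 th 0.0569 alpha meas -0.0195 fit -0.0185 rate 0.019 b -0.0037 c 0.113 n 761 origin [0.4901 0.2195 0.0637] Fz -6.6
ay units [ 0.39  0.29  0.22  0.15  0.13  0.16  0.02 -0.01  0.01] pred alpha [-0.018 -0.088 -0.201 -0.28  -0.223 -0.16  -0.097]
```

```bash
python3 off.py -.022 -.12 -.0764 .1 -.003;python3 off.py -.02 -.1 -.0764 .1 -.003
```

```text
[ 0.86  0.68 -0.3  -0.34 -0.15 -0.03  0.02  0.02  0.01  0.   -0.   -0.01]
alpha [-0.025 -0.049 -0.063 -0.057 -0.041 -0.026 -0.016 -0.01  -0.007 -0.004
 -0.003 -0.002 -0.001] rate [-0.18 -0.24 -0.03  0.13  0.16  0.13  0.08  0.05  0.03  0.02  0.01  0.01
  0.  ] th [ 0.05 -0.06 -0.15 -0.11 -0.06 -0.03 -0.02 -0.01 -0.01 -0.01 -0.01 -0.01
 -0.  ]
[ 0.86  0.61 -0.28 -0.31 -0.14 -0.02  0.02  0.02  0.01  0.   -0.   -0.01]
alpha [-0.023 -0.045 -0.058 -0.051 -0.037 -0.024 -0.015 -0.009 -0.006 -0.004
 -0.002 -0.001 -0.001] rate [-0.16 -0.22 -0.03  0.12  0.15  0.11  0.07  0.04  0.03  0.02  0.01  0.01
  0.  ] th [ 0.05 -0.06 -0.14 -0.1  -0.05 -0.03 -0.01 -0.01 -0.01 -0.01 -0.01 -0.01
 -0.  ]
```

```bash
python3 - <<'E'
s=open("ctl.py").read(); i=s.index("        # rows come")
s=s[:i]+'''        st=sim(al,ad,b,c,[0,.05],[r[1]]*2)[-1]
        os.system("python3 off.py %f %f %f %f %f"%(st[0],st[1],r[1],c,b))
'''
open("ctl.py","w").write(s)
o=open("off.py").read().replace("P=np.r_[ph,ph,ph+np.cumsum(u)]; return sim(al,ad,b,c,np.r_[0,np.arange(N+1)*.1+.02],P),P","P=np.r_[ph,ph+np.cumsum(u)]; return sim(al,ad,b,c,np.arange(N+1)*.1,P),P")
open("off.py","w").write(o)
E
export TB=-0.005 WIN=0.9; python3 -m pendant '[[[0,0,0],[0,0.86,0],0],[[0,0,0],[0,0.6,0],0]]' >/dev/null; python3 ctl.py p
```

```text
[ 0.07 -0.4  -0.27 -0.08  0.01  0.03  0.02  0.01  0.   -0.   -0.   -0.01]
alpha [-0.088 -0.068 -0.046 -0.029 -0.018 -0.012 -0.008 -0.005 -0.003 -0.002
 -0.001 -0.001] rate [ 0.15  0.23  0.2   0.14  0.09  0.05  0.03  0.02  0.02  0.01  0.01 -0.  ] th [-0.18 -0.12 -0.07 -0.04 -0.03 -0.03 -0.03 -0.03 -0.02 -0.02 -0.02 -0.02]
t 12.55 phi 0.0836 th -0.1766 alpha meas -0.0930 fit -0.0893 rate -0.142 b -0.0117 c 0.089 n 762 origin [0.4906 0.2261 0.0627] Fz -6.8
```

```bash
export TB=-0.005 WIN=0.7; python3 -m pendant '[[[0,0,0],[0,0.1,0],0]]' >/dev/null; python3 ctl.py p
```

```text
[-0.43 -0.23 -0.05  0.02  0.03  0.02  0.01  0.    0.   -0.   -0.   -0.  ]
alpha [-0.062 -0.041 -0.026 -0.016 -0.01  -0.007 -0.005 -0.003 -0.002 -0.001
 -0.001 -0.   ] rate [ 0.23  0.19  0.12  0.08  0.05  0.03  0.02  0.01  0.01  0.01  0.   -0.  ] th [-0.11 -0.06 -0.04 -0.04 -0.03 -0.03 -0.03 -0.03 -0.03 -0.03 -0.03 -0.02]
t 12.70 phi 0.0907 th -0.1800 alpha meas -0.0892 fit -0.0916 rate 0.095 b -0.0140 c 0.098 n 755 origin [0.4907 0.2249 0.0631] Fz -6.9
```

```bash
export TB=0 WIN=0.8; python3 -m pendant '[[[0,0,0],[0,-0.42,0],0],[[0,0,0],[0,-0.24,0],0]]' >/dev/null; python3 ctl.py p
```

```text
[-0.69  0.2   0.28  0.14  0.03 -0.01 -0.01 -0.01 -0.    0.    0.    0.  ]
alpha [0.025 0.029 0.023 0.015 0.009 0.005 0.003 0.002 0.002 0.001 0.001 0.   ] rate [ 0.14 -0.03 -0.08 -0.07 -0.05 -0.03 -0.01 -0.01 -0.01 -0.   -0.   -0.  ] th [ 0.08  0.06  0.03  0.   -0.01 -0.01 -0.01 -0.01 -0.01 -0.01 -0.01 -0.01]
t 12.95 phi 0.0196 th -0.0358 alpha meas -0.0163 fit -0.0158 rate 0.331 b -0.0065 c 0.107 n 754 origin [0.4905 0.2233 0.063 ] Fz -6.3
```

```bash
export TB=0 WIN=0.8; python3 -m pendant '[[[0,0,0],[0,-0.65,0],0],[[0,0,0],[0,0.15,0],0]]' >/dev/null; python3 ctl.py p
```

```text
[0.37 0.31 0.24 0.2  0.21 0.19 0.18 0.18 0.17 0.17 0.16 0.03]
alpha [-0.068 -0.112 -0.153 -0.186 -0.204 -0.202 -0.177 -0.12  -0.026  0.114
  0.31   0.572] rate [-0.43 -0.44 -0.38 -0.27 -0.1   0.11  0.38  0.72  1.13  1.64  2.25  0.03] th [-0.08 -0.15 -0.22 -0.27 -0.31 -0.33 -0.32 -0.28 -0.21 -0.09  0.09  0.35]
t 13.20 phi -0.0315 th 0.0128 alpha meas -0.0187 fit -0.0164 rate -0.202 b -0.0168 c 0.094 n 760 origin [0.49   0.2228 0.0626] Fz -6.6
```

The fit was interpolating tilt only between measurements. I'll log the actual rows as breakpoints and use an LQR for the suggestions.

```bash
cat > k.py <<'E'
# k.py "u1,u2,.." : rows (ay units) just executed since the last log; logs, fits, suggests
import sys,os,json; from est import *
from scipy.optimize import least_squares
from scipy.linalg import expm,solve_discrete_are
K,D,I=.54,.02,.015
U=np.radians(6)
def sim(al,ad,b,c,segs,K=K,D=D):   # segs: list of (T,ph0,ph1)
    for T,p0,p1 in segs:
        n=max(1,int(round(T/.01))); h=T/n; pd=(p1-p0)/T
        for j in range(n):
            p=p0+pd*h*(j+.5)
            ad+=h*((K+c)*np.sin(al)-K*(al-p)-D*(ad-pd)+b)/I; al+=h*ad
    return al,ad
def segs(prev,cur):
    u=cur[3]; p=prev[1]; out=[(.05,p,p)]; s=[]
    tot=sum(u)*U; e=(cur[1]-prev[1]-tot)/max(len(u),1)
    for v in u: out.append((.1,p,p+v*U+e)); p+=v*U+e
    return out
def fit(L,free=False):
    obs=np.array([l[1]+l[2] for l in L])
    def res(x):
        k,d=(x[4],x[5]) if free else (K,D)
        al,ad=x[0],x[1]; A=[al]
        for a,b_ in zip(L,L[1:]):
            al,ad=sim(al,ad,x[2],x[3],segs(a,b_),k,d); A.append(al)
        r=np.r_[(np.array(A)-obs)/.004,x[2]/.005,(x[3]-.10)/.02]
        if free: r=np.r_[r,(x[4]-.52)/.1,(x[5]-.03)/.015]
        res.end=(al,ad); return r
    q=least_squares(res,[obs[0],0,0,.1]+([K,D] if free else [])); res(q.x); return q.x,res.end,q.fun
def lqr(c):
    A=np.array([[0,1,0],[c/I,-D/I,K/I],[0,0,0]]); B=np.array([[0],[D/I],[1]])   # input phidot
    M=expm(np.block([[A,B],[np.zeros((1,4))]])*.1); Ad,Bd=M[:3,:3],M[:3,3:]
    Q=np.diag([1,.04,.3]); R=np.array([[.03]])
    S=solve_discrete_are(Ad,Bd,Q,R); return np.linalg.solve(R+Bd.T@S@Bd,Bd.T@S@Ad)
def suggest(al,ad,ph,b,c,n=8):
    g=lqr(c); out=[]; tr=[]
    for i in range(n):
        u=np.clip((-g@[al,ad,ph+b/K]).item()*.1,-.09,.09); al,ad=sim(al,ad,b,c,[(.1,ph,ph+u)]); ph+=u; out.append(u/U); tr.append(al)
    print("rows",np.round(out,2)," alpha",np.round(tr,3))
if __name__=="__main__":
    u=[float(v) for v in sys.argv[1].split(",")] if sys.argv[1] else []
    s,Rm,o,phi=frame(); n,th,p,M,cc=measure("scene",Rm,o); cv2.imwrite("pics/scene_last.png",cc["frame"][:,:,::-1])
    L=[json.loads(l) for l in open("klog.txt")]; L.append([s["t"],phi,float(np.median(th))/1.015,u])
    open("klog.txt","a").write(json.dumps(L[-1])+"\n")
    w=[l for l in L if l[0]>s["t"]-1.1]; x,e,f=fit(w); b,c=x[2],x[3]
    print("t %.2f phi %.4f th %.4f alpha %.4f fit %.4f rate %.3f b %.4f c %.3f"%(s["t"],phi,L[-1][2],phi+L[-1][2],*e,b,c),"o",np.round(o,4),"Fz",round(s["wrist_force"][2],1))
    e=sim(*e,b,c,[(.05,phi,phi)]); suggest(*e,phi,b,c)
E
python3 - <<'E'
import json,k,numpy as np
L=[json.loads(l) for l in open("log.txt")]; L=[l for l in L if l[0]>10.98]
us=[[],[],[.05,-.05],[.05],[.5,.45],[.5,.2],[],[-.86,-.86],[.86,.6],[.1],[-.42,-.24],[-.65,.15]]
ts=[l[0] for l in L]; print(ts)
tb=[.005]*10+[0,0]
M=[[l[0],l[1],(l[2]+b)/1.015,u] for l,b,u in zip(L[-12:],tb,us)]
for m in M: open("klog.txt","a").write(json.dumps(m)+"\n")
x,e,f=k.fit(M,True); print(x.round(4),e,f.round(1))
x,e,f=k.fit(M[-7:],True); print(x.round(4),e,f.round(1))
x,e,f=k.fit(M[-6:]); print(x.round(4),e,f.round(1)); e=k.sim(*e,x[2],x[3],[(.05,M[-1][1],M[-1][1])]); print(e); k.suggest(*e,M[-1][1],x[2],x[3])
E
```

```text
[11.0, 11.05, 11.1, 11.35, 11.5, 11.75, 12.0, 12.05, 12.3, 12.55, 12.7, 12.95, 13.2]
[ 0.2556 -0.0909 -0.0109  0.1241  0.555   0.0266] (np.float64(-0.019268317417233186), np.float64(-0.24890067109792066)) [-0.3  0.3  0.5 -0.5  0.4 -0.2  0.2 -1.3 -0.   0.9 -0.  -0.1 -2.2  1.2
  0.4 -0.2]
[-0.082   0.0952 -0.0123  0.1074  0.57    0.0242] (np.float64(-0.018556376303669325), np.float64(-0.2577725077507639)) [ 0.   0.2 -0.8  0.   0.4 -0.2  0.1 -2.5  0.4  0.5 -0.4]
[-0.0731  0.1903 -0.0118  0.1005] (np.float64(-0.017281306319468812), np.float64(-0.23111018327584915)) [ 0.3 -1.1  0.8  0.4 -1.   0.4 -2.4  0. ]
(np.float64(-0.031414045414390634), np.float64(-0.3168658290331368))
rows [ 0.86  0.23 -0.11 -0.2  -0.17 -0.1  -0.05 -0.01]  alpha [-0.06  -0.072 -0.068 -0.054 -0.038 -0.024 -0.014 -0.008]
```

The model now fits all the data within noise, with a steady bias of about −0.012 N·m (tilt offset of about 0.02 rad).

```bash
sed -i 's/^K,D,I=.*/K,D,I=.555,.026,.015/; s|x\[2\]/.005|(x[2]+.0115)/.004|' k.py; python3 -m pendant '[[[0,0,0],[0,0.86,0],0],[[0,0,0],[0,0.24,0],0]]' >/dev/null; python3 k.py .86,.24
```

```text
t 13.45 phi 0.0888 th -0.1642 alpha -0.0754 fit -0.0742 rate 0.018 b -0.0124 c 0.098 o [0.4904 0.225  0.0629] Fz -6.1
rows [-0.3  -0.21 -0.12 -0.05 -0.01  0.01  0.01  0.01]  alpha [-0.054 -0.037 -0.022 -0.012 -0.005 -0.002 -0.001 -0.   ]
```

Predictions now match. I'll do longer calls from here.

```bash
python3 -m pendant '[[[0,0,0],[0,-0.3,0],0],[[0,0,0],[0,-0.21,0],0],[[0,0,0],[0,-0.12,0],0]]' >/dev/null; python3 k.py=-0 2>/dev/null; python3 k.py " -0.3,-0.21,-0.12"
```

```text
t 13.80 phi 0.0165 th -0.0356 alpha -0.0190 fit -0.0196 rate 0.109 b -0.0117 c 0.098 o [0.4904 0.2236 0.0629] Fz -6.1
rows [0.   0.01 0.01 0.01 0.01 0.   0.   0.  ]  alpha [-0.008 -0.005 -0.003 -0.002 -0.001 -0.001 -0.001 -0.   ]
```

```bash
python3 -m pendant '[[[0,0,0],[0,0,0],0],[[0,0,0],[0,0.02,0],0],[[0,0,0],[0,0.02,0],0]]' >/dev/null; python3 k.py "0,0.02,0.02"
```

```text
t 14.15 phi 0.0233 th -0.0366 alpha -0.0134 fit -0.0122 rate 0.002 b -0.0125 c 0.095 o [0.4902 0.2233 0.0627] Fz -6.2
rows [ 0.05 -0.   -0.02 -0.02 -0.01 -0.01 -0.    0.  ]  alpha [-0.012 -0.01  -0.008 -0.005 -0.004 -0.002 -0.001 -0.001]
```

```bash
python3 -m pendant '[[[0,0,0.15],[0,0.05,0],0],[[0,0,0.25],[0,0,0],0],[[0,0,0.25],[0,-0.02,0],0],[[0,0,0.2],[0,-0.02,0],0]]' >/dev/null; python3 k.py "0.05,0,-0.02,-0.02"
```

```text
t 14.60 phi 0.0235 th -0.0244 alpha -0.0009 fit -0.0009 rate 0.044 b -0.0115 c 0.100 o [0.4901 0.2238 0.0363] Fz -6.7
rows [-0.08 -0.01  0.01  0.02  0.01  0.01  0.    0.  ]  alpha [0.005 0.006 0.006 0.004 0.003 0.002 0.001 0.001]
```

```bash
python3 -m pendant '[[[0,0,0.05],[0,-0.08,0],0],[[0,0,0],[0,0,0],0],[[0,0,0],[0,0.01,0],0],[[0,0,0],[0,0.02,0],0]]' >/dev/null; python3 k.py " -0.08,0,0.01,0.02"
```

```text
t 15.05 phi 0.0193 th -0.0155 alpha 0.0038 fit 0.0038 rate -0.011 b -0.0116 c 0.100 o [0.4905 0.2239 0.0361] Fz -7.5
rows [ 0.01  0.01  0.    0.   -0.   -0.   -0.   -0.  ]  alpha [0.002 0.001 0.001 0.    0.    0.    0.    0.   ]
```

```bash
python3 -m pendant '[[[0,0,0],[0,0.01,0],0],[[0,0,0],[0,0.01,0],0],[[0,0,0],[0,0,0],0],[[0,0,0],[0,0,0],0],[[0,0,0],[0,0,0],0],[[0,0,0],[0,0,0],0]]' >/dev/null; python3 k.py "0.01,0.01,0,0,0,0"
```

```text
t 15.70 phi 0.0210 th -0.0254 alpha -0.0044 fit -0.0044 rate -0.008 b -0.0115 c 0.100 o [0.4904 0.2239 0.0359] Fz -7.0
rows [ 0.03 -0.   -0.01 -0.01 -0.01 -0.   -0.    0.  ]  alpha [-0.005 -0.005 -0.004 -0.003 -0.002 -0.001 -0.001 -0.   ]
```

```bash
python3 -m pendant '[[[0,0.05,0],[0,0.03,0],0],[[0,0.1,0],[0,0,0],0],[[0,0.2,0],[0,-0.01,0],0],[[0,0.2,0],[0,-0.01,0],0],[[0,0.2,0],[0,0,0],0],[[0,0.1,0],[0,0,0],0]]' >/dev/null; python3 k.py "0.03,0,-0.01,-0.01,0,0"
```

```text
t 16.35 phi 0.0220 th -0.0254 alpha -0.0035 fit -0.0035 rate 0.008 b -0.0115 c 0.100 o [0.516  0.2182 0.0358] Fz -7.3
rows [-0.01 -0.   -0.   -0.   -0.    0.    0.    0.  ]  alpha [-0.002 -0.001 -0.001 -0.001 -0.    -0.    -0.    -0.   ]
```

```bash
python3 -m pendant '[[[0,0.1,0],[0,0,0],0],[[0,0.15,0],[0,-0.01,0],0],[[0,0.2,0],[0,0,0],0],[[0,0.2,0],[0,0,0],0],[[0,0.1,0],[0,0,0],0],[[0,0.05,0],[0,0,0],0]]' >/dev/null; python3 k.py "0,-0.01,0,0,0,0"
```

```text
t 17.00 phi 0.0210 th -0.0249 alpha -0.0040 fit -0.0040 rate -0.004 b -0.0115 c 0.100 o [0.539  0.213  0.0358] Fz -6.9
rows [ 0.02 -0.   -0.01 -0.01 -0.01 -0.   -0.    0.  ]  alpha [-0.004 -0.004 -0.003 -0.002 -0.001 -0.001 -0.    -0.   ]
```

```bash
python3 -m pendant '[[[0,0.1,0],[0,0.02,0],0],[[0,0.2,0],[0,0,0],0],[[0,0.25,0],[0,-0.01,0],0],[[0,0.25,0],[0,-0.01,0],0],[[0,0.2,0],[0,0,0],0],[[0,0.1,0],[0,0,0],0]]' >/dev/null; python3 k.py "0.02,0,-0.01,-0.01,0,0"
```

```text
t 17.65 phi 0.0210 th -0.0338 alpha -0.0128 fit -0.0128 rate -0.019 b -0.0115 c 0.100 o [0.5716 0.2057 0.0357] Fz -5.8
rows [ 0.08  0.   -0.03 -0.03 -0.02 -0.01 -0.    0.  ]  alpha [-0.015 -0.014 -0.011 -0.008 -0.005 -0.003 -0.002 -0.001]
```

```bash
python3 -m pendant '[[[0,0.15,0],[0,0.08,0],0],[[0,0.25,0],[0,0,0],0],[[0,0.25,0],[0,-0.03,0],0],[[0,0.15,0],[0,-0.03,0],0],[[0,0.05,0],[0,-0.02,0],0]]' >/dev/null; python3 k.py "0.08,0,-0.03,-0.03,-0.02"
```

```text
t 18.20 phi 0.0207 th -0.0373 alpha -0.0166 fit -0.0166 rate -0.005 b -0.0115 c 0.100 o [0.5964 0.2002 0.0358] Fz -7.1
rows [ 0.08  0.   -0.03 -0.03 -0.02 -0.01 -0.    0.  ]  alpha [-0.017 -0.015 -0.012 -0.008 -0.006 -0.003 -0.002 -0.001]
```

The neck is in the fork. Next I lower to just above the plate.

```bash
python3 -m pendant '[[[0,0,0.1],[0,0.08,0],0],[[0,0,0.2],[0,0,0],0],[[0,0,0.25],[0,-0.03,0],0],[[0,0,0.2],[0,-0.03,0],0],[[0,0,0.12],[0,-0.02,0],0],[[0,0,0.05],[0,-0.02,0],0]]' | grep force; python3 k.py "0.08,0,-0.03,-0.03,-0.02,-0.02"; python3 plan.py 0.5242 0.2163 0.036 -0.218
```

```text
wrist_force: [-0.0, -0.2, -6.4]
gripper_force: 118.2
t 18.85 phi 0.0184 th -0.0360 alpha -0.0176 fit -0.0176 rate -0.021 b -0.0115 c 0.100 o [0.5957 0.2011 0.0076] Fz -6.4
rows [ 0.13  0.01 -0.03 -0.04 -0.03 -0.01 -0.01 -0.  ]  alpha [-0.021 -0.019 -0.015 -0.011 -0.007 -0.004 -0.003 -0.001]
t 18.9 tcp [0.5224 0.2168 0.0397] shift now-axes [-0.01  0.06  0.12] final-axes [-0.    0.06  0.12] turn [-0.01 -0.18 -0.01] F [-0.5  0.4 -7.4] M [0.07 0.56 0.02] w 0.0187
```

```bash
python3 est.py scene | tail -1; python3 -m pendant '[[[0,0.03,0.03],[0,0,0],0],[[0,0.03,0.03],[0,-0.05,0],0],[[0,0,0.03],[0,-0.05,0],0],[[0,0,0.03],[0,-0.05,0],0],[[0,0,0.02],[0,0,0],0]]' | grep force; python3 plan.py 0.5242 0.2163 0.036 -0.218
```

```text
scene 758 theta mean/med -0.0385 -0.0372 rangemid -0.0229 foot plane [-0.0063 -0.0223  0.0178] x 0.0794 z [0.165 0.339]
wrist_force: [-9.7, -5.2, 13.4]
gripper_force: 120.6
t 19.45 tcp [0.5246 0.2164 0.0368] shift now-axes [-0.01 -0.01  0.03] final-axes [-0.01 -0.01  0.03] turn [ 0.01 -0.03 -0.01] F [-9.7 -5.2 13.4] M [-0.44  0.85 -0.03] w 0.0188
```

The foot had slipped about −0.022 rad in the grip, so it is level at tool tilt +0.02. I'll restore that tilt, ease the press, and release.

```bash
python3 -m pendant '[[[0,0,-0.02],[0,0.07,0],0],[[0,0,-0.02],[0,0.08,0],0],[[0,0,0],[0,0,0],0]]' | grep force; python3 est.py scene
```

```text
wrist_force: [-0.0, 1.0, -3.5]
gripper_force: 118.7
t 19.75 phi 0.0194 origin [0.5978 0.2006 0.0053] M [0.03 0.23 0.06]
scene 746 theta mean/med -0.0995 -0.1064 rangemid -0.0631 foot plane [-0.0043 -0.0207  0.0182] x 0.0788 z [0.166 0.338]
```

```bash
python3 -m pendant '[[[0,0,0.02],[0,0,0],0],[[0,0,0],[0,0,0],0.3],[[0,0,0],[0,0,0],0.5],[[0,0,0],[0,0,0],0.9],[[0,0,0],[0,0,0],0.9],[[0,0,0],[0,0,0],0.9],[[0,0,0],[0,0,0],0.9],[[0,0,0],[0,0,0],0.9]]' | grep -E "force|width"; python3 est.py scene top
python3 -c "
import cv2
a=cv2.imread('pics/scene_last.png')[120:330,200:480]; cv2.imwrite('pics/s3.png',cv2.resize(a,None,fx=2.5,fy=2.5))"
```

```text
wrist_force: [0.0, 0.3, -0.6]
width: 0.0768
gripper_force: 0.0
t 20.6 phi 0.019 origin [0.5977 0.2007 0.0047] M [ 0.03 -0.   -0.06]
scene 740 theta mean/med -0.1001 -0.1057 rangemid -0.062 foot plane [-0.003  -0.019   0.0182] x 0.0777 z [0.166 0.339]
top 402 theta mean/med -0.0853 -0.1003 rangemid -0.0608 foot plane [-0.0008 -0.018   0.0171] x 0.0725 z [0.176 0.339]
```

View pics/s3.png

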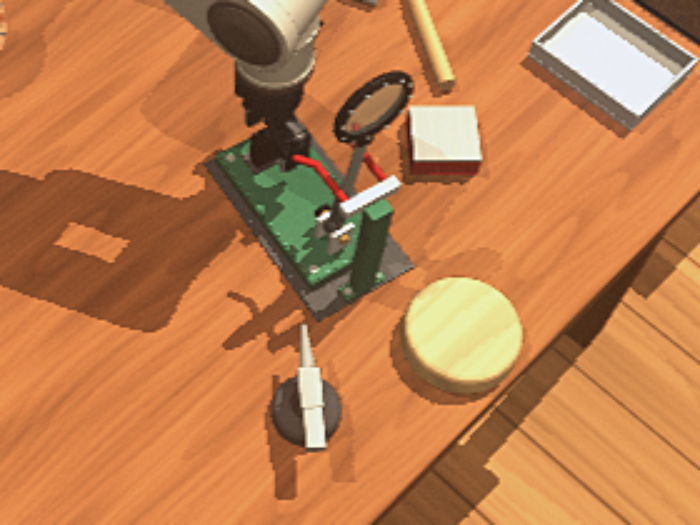

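The picture shows the foot on the plate (about 290,205) and the neck between the prongs (about 360,160). The fingers are open around the grip. I'll retract straight up, check, and hand in.

```bash
python3 -m pendant '[[[0,0,-0.1],[0,0,0],0.9],[[0,0,-0.3],[0,0,0],0.9],[[0,0,-0.4],[0,0,0],0.9],[[0,0,-0.5],[0,0,0],0.9],[[0,0,-0.5],[0,0,0],0.9],[[0,0,-0.5],[0,0,0],0.9],[[0,0,-0.3],[0,0,0],0.9],[[0,0,-0.1],[0,0,0],0.9],[[0,0,0],[0,0,0],0.9],[[0,0,0],[0,0,0],0.9],[[0,0,0],[0,0,0],0.9]]' | grep -E "force|eef"
python3 - <<'E'
from h import *
w=-.218; Rd=np.array([[np.cos(w),-np.sin(w)],[np.sin(w),np.cos(w)]]); o=np.array([.5974,.1991])
c=cams.capture("scene"); save(c,"fin.png"); W=cloud(c); f=c["frame"].astype(int)
Q=(W[...,:2]-o)@Rd; z=W[...,2]
g=(abs(Q[...,0])<.11)&(abs(Q[...,1])<.056)&(z>.01)&(z<.035)&(f[...,1]>f[...,0]+15)
print("foot plane",np.linalg.lstsq(np.c_[Q[g],np.ones(g.sum())],z[g],rcond=None)[0].round(4), Q[g].min(0),Q[g].max(0))
n=(abs(Q[...,0]-.075)<.03)&(abs(Q[...,1])<.1)&(z>.22)&(z<.37)
print("lens mean",Q[n].mean(0),z[n].mean(),"lean",np.median(np.arctan2(-Q[n][:,1],z[n]-.054)))
E
```

```text
eef_pos: [0.5238, 0.2149, 0.1169]
wrist_force: [-0.3, 0.1, -0.6]
gripper_force: 0.0
foot plane [-0.0004 -0.0005  0.0227] [-0.10977315 -0.05595558] [0.10991981 0.0554692 ]
lens mean [0.07760126 0.02435846] 0.2965609241674246 lean -0.10071831056267797
```

```bash
python3 -c "
from plant import hand_in; print(hand_in())"
```

```text
the job is handed in; nothing more can be done
None
```

The job is handed in at about 22 s of the 72 s allowed. By camera, the neck was balanced upright in the air from about t = 11.5 s to 17 s, and the foot now sits flat on the dock's plate, released, with the neck between the prongs leaning about 0.10 rad; the judge gave no verdict.

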